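# Lay out guitar hardware on its engraving blocks

### The arm

A 6-joint arm with a two-finger parallel gripper is mounted at the origin on the work surface. World frame = base frame: x ahead of the robot, y to its left, z up, the work surface at z = 0. Lengths are in mm, angles in rad, forces in N, time in s.
With the tool pointing down it reaches from about 350 to 950 mm from the base axis. Payload 17.4 kg.
Tool frame: the origin (TCP) lies between the finger pads; the fingertips stand 11 mm ahead of it and the grasp point (between the pads) lies 8 mm behind it; z points along the fingers, y is the direction in which the jaws open and shut (so a half turn about z gives the same grasp; the last joint's range is limited). The gripper opens to 93 mm and grips with 3 to 60 N. Pads are 15 mm wide; open, the fingers measure 128 mm over their backs; the gripper's body (75 mm by 188 mm) begins 65 mm behind the grasp point.
Start: joints at [1.176, 0.116, 1.442, -0, 1.584, -0.038], TCP at [235.771, 632.491, 229.646] pointing down, gripper open.
Joint ranges: [-2.83, 2.83], [-0.83, 2.19], [0.07, 2.5], [-1.14, 4.28], [0.01, 3], [-2.97, 2.97]. Speed limits (rad/s): [1.89, 1.89, 2.22, 3.14, 3.14, 3.14].

### API

Orientations are given as [roll, pitch, yaw] about the fixed x, y, z axes, in that order (R = Rz(yaw) Ry(pitch) Rx(roll)).
In Python, from rig import env gives the robot as it stands.
- The arm moves only by the tool move_arm, never from a script. Its arguments are lists of equal length, an entry for each row: "fingers": the gripper command: -1 is shut, 1 is fully open, values between are in proportion; "delta_pos": the shift along the world's x, y, z in units of 500 mm (1.0 is 500 mm), a list of three; "twist": the turn, a rotation vector about the world's x, y, z in units of 0.5 rad (1.0 is 0.5 rad), a list of three. A call has 1 to 10 rows; each row shifts and turns the commanded pose from where the row before left it; what a row does not reach is not made up. A row lasts 1/12 s, in which the tool goes at most 41.7 mm and 7.16 degrees, less where a joint would pass 70% of its speed; a pose out of reach is approached as far as the arm can. A call with a number of a shift or a turn outside -1 to 1 is refused whole. A call with a gripper value outside its range is refused whole. The fingers move at their own pace and stop on an object; "newtons" is the grip in N (left out, the last holds). Time passes only in rows, so rows that do not move let the fingers close. It gives the time, the measured TCP pose, the force and the opening at its end, in the units of the state.
- env.get_state(): the state, without advancing time (a new reading comes with each control period).
- env.read_camera(name): name is "side" or "top"; returns a dict with "pixels" (480x640x3 uint8, red, green, blue), "depth" (480x640 float32, mm along the optical axis (not along the pixel's ray), 0 where there is no reading), "fx", "fy", "cx", "cy" (pixels), "world_to_cam" (4x4, takes a point from world to camera coordinates). Camera axes: x right, y down, z forward; pixel columns grow to the right and rows downward; lengths in mm; the calibration is good to about 2 mm. A picture is of the moment at which its call begins.
- env.close_job(): hands the job in, once; it reports no verdict.
Trained networks look in the newest picture that a camera, given by its name, has taken for a name from the list of things; names that differ only in an ending like _2 or _b are one class to them, and where a whole thing is asked for, a point or a joint stands for the part that bears it (a point fixed in the world has none). Each returns a list of dicts, best first, with "p" (0 to 1); they miss things now and then, are a little off and sometimes report something else, mostly with a low value. They report only what shows in the picture. A call takes as long as a camera call. They do not tell look-alikes from the thing itself.
- env.regions_of(query, camera): "pixels" (480x640 bool, what is visible of it) and "centre" ([column, row] in pixels, amid what is visible of it).
The state is a dict: "time": time; "joint_positions": joint angles; "dq": joint speeds; "joint_efforts": joint torques, N m; "eef_pos": TCP position; "ee_rot": TCP orientation; "force": force on the tool from outside, world axes, zero at the start; "torque": the same for the moment, N m; "width": finger opening in mm.
Only numpy, scipy, OpenCV 4.12 (cv2) and the standard library are available. Lean on these libraries where they do the work, as an engineer would, in place of code of your own. Each camera call takes 0.05 s, during which the arm holds its last target.

### The job

Get the engraver's bench ready: put each of the four loose steel guitar parts (pickup cover, bridge, jack plate, round knob) on the wooden block whose dark leather pad has its outline, right side up, centred on the pad and lined up with it (either way round). Set the parts down rather than dropping them, let go of them, and leave the coffee cup and the graver where they are.

Things in the scene. Friction and masses are not known exactly. Their poses are not given: they have to be found in the camera images.
- pickup_cover: Steel guitar pickup cover, a rectangular box with lightly rounded edges and a row of six small dark pole dots on top: 70 mm along its x, 38 mm along its y, 20 mm high, about 0.12 kg. Its origin is the centre of its underside; z is up. It starts loose, lying flat on the bench (z = 0) among the blocks, turned any way.
- bridge: Steel guitar bridge, a slim bar with rounded ends and six dark saddles on top: 88 mm along its x, 16 mm wide at the ends and 14 mm in the middle (y), 15 mm high (17 mm over the saddles), about 0.10 kg. Its origin is the centre of its underside; z is up. It starts loose, lying flat on the bench (z = 0) among the blocks, turned any way.
- jack_cup: Steel jack plate, a solid oval (straight sides, half-round ends) with a dark round socket mark in the middle of its top: 58 mm along its x, 36 mm along its y, 15 mm high, about 0.10 kg. Its origin is the centre of its underside; z is up. It starts loose, lying flat on the bench (z = 0) among the blocks, turned any way.
- knob: Round steel control knob with a short dark pointer line on top: 30 mm across, 21 mm high (the top 3 mm is 25 mm across), about 0.06 kg. Its origin is the centre of its underside; z is up. It starts loose, lying flat on the bench (z = 0) among the blocks, turned any way.
- block_pickup: Engraving block with a dark leather pad cut as a rectangle, 76 by 44 mm. The block is a light wooden slab 110 mm (x) by 70 mm (y), 25 mm high, fixed to the bench, its flat top level, with no rim or recess; origin at the centre of its underside; z up, the pad is centred above the origin, long way along the block's x. Leather hardly stands proud (under 1 mm): a part on the pad has its underside about 25 mm above the bench.
- block_bridge: Engraving block with a dark leather pad cut as a long narrow strip with rounded ends, 94 by 22 mm. The block is a light wooden slab 110 mm (x) by 70 mm (y), 25 mm high, fixed to the bench, its flat top level, with no rim or recess; origin at the centre of its underside; z up, the pad is centred above the origin, long way along the block's x. Leather hardly stands proud (under 1 mm): a part on the pad has its underside about 25 mm above the bench.
- block_jack: Engraving block with a dark leather pad cut as an oval with straight sides, 64 by 42 mm. The block is a light wooden slab 110 mm (x) by 70 mm (y), 25 mm high, fixed to the bench, its flat top level, with no rim or recess; origin at the centre of its underside; z up, the pad is centred above the origin, long way along the block's x. Leather hardly stands proud (under 1 mm): a part on the pad has its underside about 25 mm above the bench.
- block_knob: Engraving block with a dark leather pad cut as a small circle, 36 mm across. The block is a light wooden slab 110 mm (x) by 70 mm (y), 25 mm high, fixed to the bench, its flat top level, with no rim or recess; origin at the centre of its underside; z up, the pad is centred above the origin, long way along the block's x. Leather hardly stands proud (under 1 mm): a part on the pad has its underside about 25 mm above the bench.
- coffee_cup: White paper coffee cup with a brown sleeve and a lid, 108 mm high and 84 mm across the lid; stands loose beyond the task's things. Origin at the centre of its underside. A bystander: leave it alone.
- graver: Engraver's graver lying loose in the middle of the bench, a dark wooden mushroom handle 25 mm across with a thin steel shank, 93 mm long in all, along its x (handle to -x), 25 mm high. Origin near the middle of its length, at bench height. A bystander: leave it alone.
Mind the look-alikes: they are no part of the job. Leave any yellow look-alike of the bridge alone.

How it is judged (in metres and radians):
At the end, for the whole second after the job is handed in: Each part rests, released and still, upright (within 0.1 rad) on the top of the block with its own outline: its centre within 10 mm of the pad's centre, and the pickup cover, bridge and jack plate turned along their pads to within 0.22 rad, either way round (horizontal distance between pickup_cover and block_pickup below 0.01 m and z of pickup_cover in the frame of block_pickup between 0.021 and 0.029 m and angle between each of pickup_cover, bridge, jack_cup, knob's own z axis and vertical below 0.1 rad and linear speed of each of pickup_cover, bridge, jack_cup, knob below 0.02 m/s and angle between the x axis of pickup_cover and the x axis of block_pickup, either way round below 0.22 rad and horizontal distance between bridge and block_bridge below 0.01 m and z of bridge in the frame of block_bridge between 0.021 and 0.029 m and angle between the x axis of bridge and the x axis of block_bridge, either way round below 0.22 rad and horizontal distance between jack_cup and block_jack below 0.01 m and z of jack_cup in the frame of block_jack between 0.021 and 0.029 m and angle between the x axis of jack_cup and the x axis of block_jack, either way round below 0.22 rad and horizontal distance between knob and block_knob below 0.01 m and z of knob in the frame of block_knob between 0.021 and 0.029 m); the robot touches nothing.
It fails at once if a steel part is dropped: it falls free, touched by nothing, faster than 0.7 m/s (a fall of about 25 mm) ((contact force between pickup_cover and anything else below 0.02 N and linear speed of pickup_cover above 0.7 m/s) or (contact force between bridge and anything else below 0.02 N and linear speed of bridge above 0.7 m/s) or (contact force between jack_cup and anything else below 0.02 N and linear speed of jack_cup above 0.7 m/s) or (contact force between knob and anything else below 0.02 N and linear speed of knob above 0.7 m/s)).
It fails at once if the coffee cup is pushed more than 30 mm from where it stood (distance of coffee_cup from where it was at the start of the episode above 0.03 m).
It fails at once if the graver is pushed more than 30 mm from where it stood (distance of graver from where it was at the start of the episode above 0.03 m).
It fails at once if the coffee cup is tipped (angle between coffee_cup's own z axis and vertical above 0.35 rad).
It also fails if it takes over 109 s, if anything falls off the work surface, if the arm or the gripper's body presses on something with over 40 N, if the wrist force passes 120 N, or if a joint passes its speed limit or range.

## Working session

There is one attempt and no reset: what is moved stays moved. The work goes in short steps, Python scripts to look and compute and a tool call to move; the robot and the scene stay as the last step left them, time stands still between calls to the robot, and variables do not carry over. Pictures are saved under pics/ and viewed, and the job is handed in when it is done.

Besides the shell and the picture viewer there is one more tool, called after "Call:" by a JSON object that holds its "method" and its "body". move_arm: Moves the arm, as the interface text tells. Shifts and turns lie within -1 to 1; 1 stands for 500 mm of shift or 0.5 rad of turn. Its arguments: {"type":"object","properties":{"fingers":{"type":"array"},"delta_pos":{"type":"array"},"twist":{"type":"array"},"newtons":{"type":"number"}},"required":["fingers","delta_pos","twist"]}

```bash
ls; mkdir -p pics
python3 - <<'E'
from rig import env
import cv2, numpy as np, pickle
s=env.get_state(); print({k:np.round(v,3).tolist() for k,v in s.items()})
for c in ("top","side"):
    r=env.read_camera(c); cv2.imwrite(f"pics/{c}0.png",r["pixels"][:,:,::-1]); pickle.dump(r,open(f"{c}0.pkl","wb"))
    print(c,r["fx"],r["fy"],r["cx"],r["cy"],np.round(r["world_to_cam"],3).tolist())
E
```

```text
pics
{'time': 0.0, 'joint_positions': [1.176, 0.116, 1.442, 0.0, 1.584, -0.038], 'dq': [-0.001, -0.0, -0.0, -0.0, 0.0, 0.0], 'joint_efforts': [0.001, -72.124, -62.262, 0.078, 0.024, -0.0], 'eef_pos': [235.662, 632.335, 228.934], 'ee_rot': [-3.14, -0.0, 2.785], 'force': [0.06, -0.628, 0.254], 'torque': [-0.018, 0.013, 0.002], 'width': 92.87}
top 517.3104874854652 517.3104874854652 312.975080963771 237.13757275358634 [[0.015, -1.0, 0.005, -1.743], [-0.988, -0.016, -0.151, 577.95], [0.151, -0.003, -0.988, 1176.069], [0.0, 0.0, 0.0, 1.0]]
side 466.3203375491298 466.3203375491298 321.931148662832 242.0035039646394 [[-0.991, -0.136, 0.004, 577.991], [-0.089, 0.62, -0.78, 87.763], [0.103, -0.773, -0.626, 889.281], [0.0, 0.0, 0.0, 1.0]]
```

View pics/top0.png

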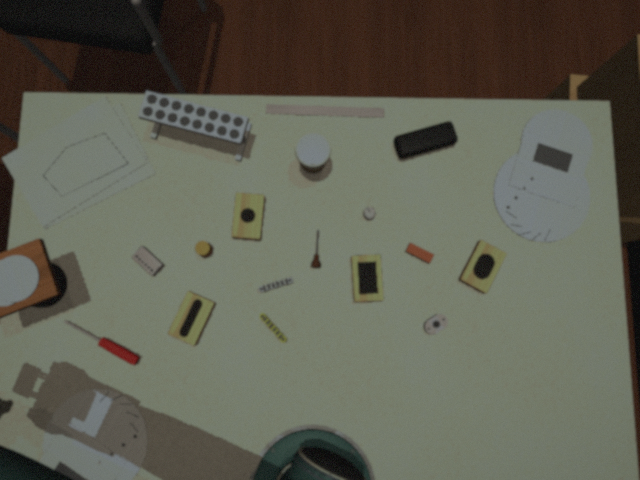

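View pics/side0.png

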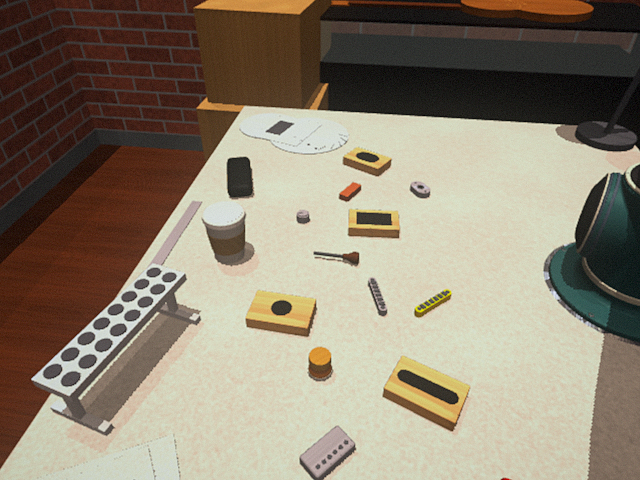

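Run:
```python
from rig import env
import cv2, numpy as np, pickle
names="pickup_cover bridge jack_cup knob block_pickup block_bridge block_jack block_knob".split()
out={}
for c in ("top","side"):
    img=env.read_camera(c)["pixels"][:,:,::-1].copy()
    for n in names:
        rs=env.regions_of(n,c); out[c,n]=rs
        print(c,n,[(round(float(r["p"]),2),np.round(r["centre"]).tolist(),int(r["pixels"].sum())) for r in rs])
pickle.dump(out,open("regs0.pkl","wb"))
print(env.get_state()["time"])
```

```text
top pickup_cover [(0.93, [148.0, 263.0], 445)]
top bridge [(0.79, [272.0, 326.0], 204), (0.5, [250.0, 216.0], 1407), (0.46, [274.0, 288.0], 228)]
top jack_cup [(0.89, [433.0, 323.0], 356)]
top knob []
top block_pickup [(0.55, [362.0, 278.0], 1406), (0.34, [313.0, 155.0], 1097)]
top block_bridge [(0.61, [193.0, 318.0], 1443)]
top block_jack [(0.95, [485.0, 266.0], 1522), (0.42, [370.0, 213.0], 150), (0.28, [194.0, 316.0], 1467)]
top block_knob [(0.85, [247.0, 214.0], 1354), (0.73, [273.0, 286.0], 251)]
side pickup_cover [(0.6, [326.0, 452.0], 1675)]
side bridge [(0.87, [431.0, 302.0], 437), (0.71, [375.0, 298.0], 387)]
side jack_cup [(0.56, [375.0, 224.0], 1376), (0.5, [417.0, 192.0], 266)]
side knob [(0.61, [303.0, 219.0], 168)]
side block_pickup [(0.65, [376.0, 222.0], 1389)]
side block_bridge [(0.64, [424.0, 393.0], 3770)]
side block_jack [(0.69, [367.0, 162.0], 871), (0.41, [303.0, 219.0], 142), (0.18, [342.0, 258.0], 280)]
side block_knob [(0.59, [281.0, 315.0], 2466)]
1.0
```

```bash
cat > fit.py <<'E'
import numpy as np, cv2
from scipy.optimize import minimize
def rect(l,w): return np.array([[-l,-w],[l,-w],[l,w],[-l,w]])/2.
def stad(l,w):
    a=np.linspace(-np.pi/2,np.pi/2,13); r=w/2
    p=np.c_[r*np.cos(a)+(l-w)/2,r*np.sin(a)]; return np.r_[p,-p]
def ext(o,z0,z1): return np.r_[np.c_[o,0*o[:,0]+z0],np.c_[o,0*o[:,0]+z1]]
M=dict(pickup_cover=ext(rect(70,38),0,20),bridge=ext(stad(88,16),0,16),jack_cup=ext(stad(58,36),0,15),knob=ext(stad(30.01,30),0,20),
  block=ext(rect(110,70),0,25))
P=dict(block_pickup=ext(rect(76,44),25,25.5),block_bridge=ext(stad(94,22),25,25.5),block_jack=ext(stad(64,42),25,25.5),block_knob=ext(stad(36.01,36),25,25.5))
def place(m,q,z=0):
    c,s=np.cos(q[2]),np.sin(q[2]); o=m.copy(); o[:,:2]=m[:,:2]@np.array([[c,s],[-s,c]])+q[:2]; o[:,2]+=z; return o
def proj(r,w):
    c=w@r["world_to_cam"][:3,:3].T+r["world_to_cam"][:3,3]
    return np.c_[c[:,0]/c[:,2]*r["fx"]+r["cx"],c[:,1]/c[:,2]*r["fy"]+r["cy"]]
def unproj(r,uv,z):
    T=r["world_to_cam"]; R=T[:3,:3]; o=-R.T@T[:3,3]
    d=R.T@np.array([(uv[0]-r["cx"])/r["fx"],(uv[1]-r["cy"])/r["fy"],1]); return o+d*(z-o[2])/d[2]
S=6
def hull(r,m,q,z=0): return cv2.convexHull(proj(r,place(m,q,z)).astype(np.float32))[:,0]
def cost(q,m,obs,z):
    t=0
    for r,mask,x0,y0 in obs:
        h=((hull(r,m,q,z)-[x0,y0]+0.5)*S)
        g=np.zeros(mask.shape,np.uint8); cv2.fillPoly(g,[np.round((h-0.5)*16).astype(np.int32)],1,shift=4)
        t+=1-(g&mask).sum()/max(1,(g|mask).sum())
    return t
def fit(obs,m,z=0,q0=None,yaws=np.arange(0,np.pi,np.pi/8)):
    o=[]
    for r,mask in obs:
        ys,xs=np.nonzero(mask); x0,y0=max(0,xs.min()-12),max(0,ys.min()-12)
        o.append((r,cv2.resize(mask[y0:ys.max()+13,x0:xs.max()+13].astype(np.uint8),None,fx=S,fy=S,interpolation=cv2.INTER_NEAREST),x0,y0))
    if q0 is None:
        ys,xs=np.nonzero(obs[0][1]); q0=unproj(obs[0][0],(xs.mean(),ys.mean()),z+m[:,2].mean())[:2]
    best=None
    for y in yaws:
        st=np.array([q0[0],q0[1],y])
        v=minimize(cost,st,args=(m,o,z),method="Nelder-Mead",options=dict(initial_simplex=st+np.array([[0,0,0],[8,0,0],[0,8,0],[0,0,.3]]),xatol=.05,fatol=1e-4))
        if best is None or v.fun<best.fun: best=v
    return best.x,best.fun/len(obs)
E
cat > m0.py <<'E'
import pickle,cv2,numpy as np
from fit import *
R={c:pickle.load(open(c+"0.pkl","rb")) for c in("top","side")}; G=pickle.load(open("regs0.pkl","rb"))
C={"pickup_cover":((148,260),(326,452)),"bridge":((276,286),(376,297)),"jack_cup":((434,323),(419,190)),"knob":((369,213),(303,216)),
"block_pickup":((367,278),(374,222)),"block_bridge":((192,317),(426,392)),"block_jack":((482,265),(367,161)),"block_knob":((248,215),(281,313))}
def pick(c,xy):
    best=None
    for (cc,n),rs in G.items():
        if cc!=c: continue
        for r in rs:
            d=np.hypot(*(np.array(r["centre"])-xy))
            if d<8 and (best is None or r["p"]>best["p"]): best=r
    return best
V={c:cv2.resize(R[c]["pixels"][:,:,::-1],None,fx=3,fy=3,interpolation=cv2.INTER_CUBIC) for c in R}
for n,(t,s) in C.items():
    m=M["block" if "block" in n else n]; res=[]
    obs=[(R[c],pick(c,xy)["pixels"]) for c,xy in(("top",t),("side",s)) if pick(c,xy)]
    for o in (obs,obs[:1],obs[1:]):
        q,f=fit(o,m); res.append((np.round(q,2).tolist(),round(f,3)))
    print(n,res)
    q=res[0][0]
    for c in R:
        for mm in [m]+([P[n]] if n in P else []):
            cv2.polylines(V[c],[np.round((hull(R[c],mm,q)+.5)*3).astype(int)],True,(0,0,255))
cv2.imwrite("pics/ov_side.png",V["side"][400:1440,700:1500][:,:]); cv2.imwrite("pics/ov_top.png",V["top"][520:1080,350:1000]);cv2.imwrite("pics/ov_top2.png",V["top"][520:1080,850:1600])
E
python3 m0.py
```

```text
pickup_cover [([520.97, 404.49, 0.88], np.float64(0.128)), ([519.8, 404.5, 0.87], np.float64(0.164)), ([521.67, 404.09, 0.9], np.float64(0.083))]
bridge [([467.9, 96.14, 1.92], np.float64(0.137)), ([466.95, 96.84, 1.9], np.float64(0.099)), ([469.79, 94.05, 1.9], np.float64(0.116))]
jack_cup [([381.14, -284.49, 2.13], np.float64(0.063)), ([380.43, -284.43, 2.17], np.float64(0.057)), ([381.78, -284.91, 2.06], np.float64(0.053))]
knob [([646.63, -128.32, -0.01], np.float64(0.114)), ([645.71, -128.77, 0.24], np.float64(0.085)), ([647.14, -127.54, 0.21], np.float64(0.107))]
block_pickup [([487.13, -121.44, 3.2], np.float64(0.055)), ([486.05, -121.42, 0.06], np.float64(0.041)), ([488.23, -121.86, 3.21], np.float64(0.057))]
block_bridge [([386.84, 290.5, 2.75], np.float64(0.06)), ([384.88, 292.17, -0.41], np.float64(0.069)), ([387.64, 290.04, 2.75], np.float64(0.027))]
block_jack [([516.84, -397.81, -0.49], np.float64(0.058)), ([516.58, -397.73, -0.5], np.float64(0.029)), ([519.22, -398.75, 2.66], np.float64(0.079))]
block_knob [([631.91, 166.7, 3.08], np.float64(0.053)), ([631.44, 167.02, -0.06], np.float64(0.04)), ([633.12, 165.43, -0.06], np.float64(0.049))]
```

Run:
```python
import cv2
a=cv2.imread("pics/ov_side.png"); cv2.imwrite("pics/s1.png",a[:560]); cv2.imwrite("pics/s2.png",a[480:])
```

```text
(no output)
```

View pics/s1.png

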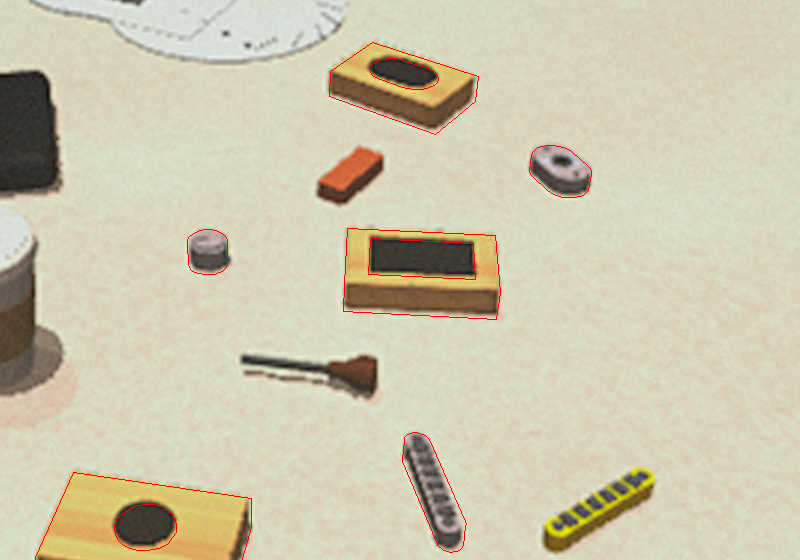

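View pics/s2.png

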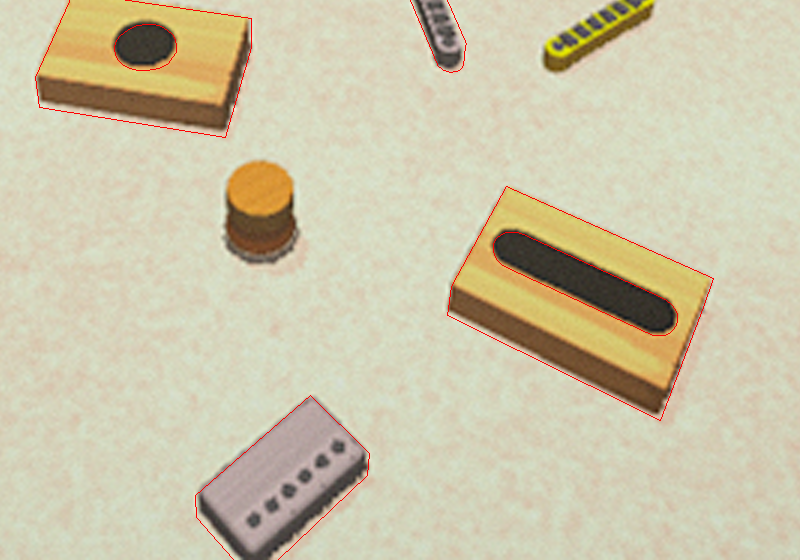

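View pics/ov_top.png

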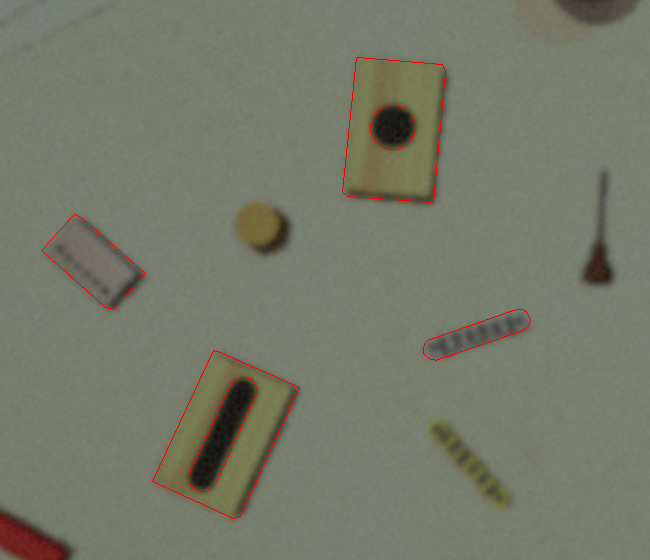

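View pics/ov_top2.png

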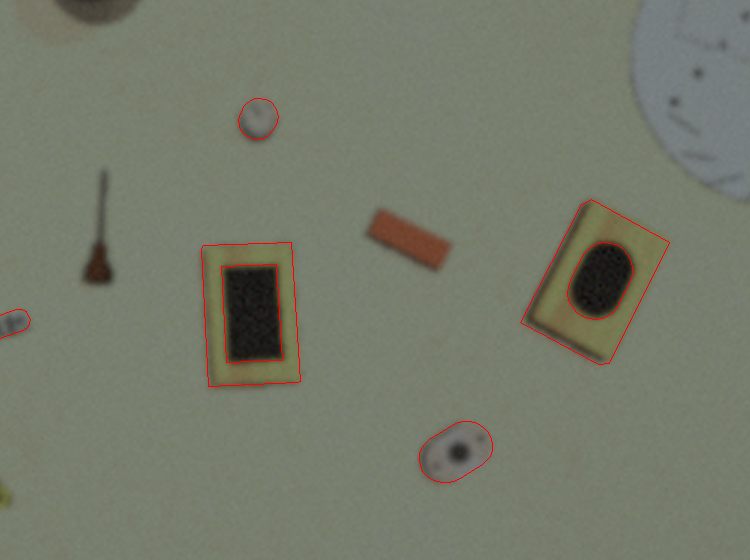

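Call:
{"method": "move_arm", "body": {"fingers": [1,1,1,1,1,1,1,1,1,1], "delta_pos": [[0.057,-0.0455,-0.02],[0.057,-0.0455,-0.02],[0.057,-0.0455,-0.02],[0.057,-0.0455,-0.02],[0.057,-0.0455,-0.02],[0.057,-0.0455,-0.02],[0.057,-0.0455,-0.02],[0.057,-0.0455,-0.02],[0.057,-0.0455,-0.02],[0.057,-0.0455,-0.02]], "twist": [[0,0,0.247],[0,0,0.247],[0,0,0.247],[0,0,0.247],[0,0,0.247],[0,0,0.247],[0,0,0.247],[0,0,0.247],[0,0,0.247],[0,0,0.247]], "newtons": 25}}

```text
time: 1.83
eef_pos: [522.0, 403.6, 129.4]
ee_rot: [-3.142, 0.0, -2.257]
force: [0.2, 0.6, -0.1]
width: 93.0
```

Call:
{"method": "move_arm", "body": {"fingers": [1,1], "delta_pos": [[0,0,0],[0,0,0]], "twist": [[0,0,0],[0,0,0]]}}

```text
time: 2.0
eef_pos: [521.7, 403.6, 128.9]
ee_rot: [3.141, -0.001, -2.266]
force: [-0.2, 0.9, 0.5]
width: 93.3
```

Call:
{"method": "move_arm", "body": {"fingers": [1,1,1,1,1,1], "delta_pos": [[0,0.001,-0.05],[0,0,-0.05],[0,0,-0.05],[0,0,-0.04],[0,0,-0.02],[0,0,-0.018]], "twist": [[0,0,0],[0,0,0],[0,0,0],[0,0,0],[0,0,0],[0,0,0]]}}

```text
time: 2.5
eef_pos: [520.0, 406.2, 15.2]
ee_rot: [3.141, -0.0, -2.264]
force: [-0.4, -0.0, 0.0]
width: 92.6
```

Call:
{"method": "move_arm", "body": {"fingers": [-1,-1,-1,-1,-1,-1,-1,-1], "delta_pos": [[0,0,0],[0,0,0],[0,0,0],[0,0,0],[0,0,0],[0,0,0],[0,0,0],[0,0,0]], "twist": [[0,0,0],[0,0,0],[0,0,0],[0,0,0],[0,0,0],[0,0,0],[0,0,0],[0,0,0]]}}

```text
time: 3.17
eef_pos: [520.8, 405.5, 15.8]
ee_rot: [-3.142, 0.0, -2.263]
force: [0.0, -0.2, 0.2]
width: 43.9
```

Call:
{"method": "move_arm", "body": {"fingers": [-1,-1,-1,-1], "delta_pos": [[0,0,0],[0,0,0],[0,0,0],[0,0,0]], "twist": [[0,0,0],[0,0,0],[0,0,0],[0,0,0]]}}

```text
time: 3.5
eef_pos: [520.9, 405.5, 15.8]
ee_rot: [-3.141, 0.0, -2.263]
force: [0.5, -1.1, 1.1]
width: 37.7
```

```bash
cat > look.py <<'E'
import sys,cv2,numpy as np
from rig import env
tag=sys.argv[1]
for c in ("top","side"):
    r=env.read_camera(c); np.save(f"{c}_{tag}.npy",r,allow_pickle=True); cv2.imwrite(f"pics/{c}_{tag}.png",r["pixels"][:,:,::-1])
s=env.get_state(); print(s["time"],np.round(s["eef_pos"],1),np.round(s["ee_rot"],3),np.round(s["joint_positions"],2),s["width"])
E
python3 look.py g1
```

```text
3.6 [520.9 405.5  15.8] [-3.141  0.    -2.263] [ 0.62  0.22  1.68 -0.    1.24 -1.83] 37.88419655461506
```

View pics/side_g1.png

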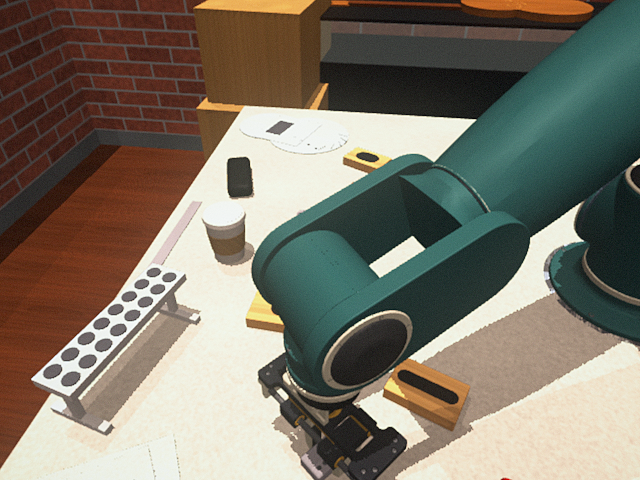

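Call:
{"method": "move_arm", "body": {"fingers": [-1,-1,-1,-1,-1], "delta_pos": [[0,0,0.02],[0,0,0.04],[0,0,0.05],[0,0,0.05],[0,0,0.04]], "twist": [[0,0,0],[0,0,0],[0,0,0],[0,0,0],[0,0,0]]}}

```text
time: 4.02
eef_pos: [520.8, 405.6, 118.2]
ee_rot: [-3.142, 0.001, -2.263]
force: [0.8, 0.1, -1.1]
width: 37.5
```

Call:
{"method": "move_arm", "body": {"fingers": [-1,-1,-1,-1,-1,-1,-1], "delta_pos": [[-0.005,-0.075,0],[-0.005,-0.075,0],[-0.005,-0.075,0],[-0.005,-0.075,0],[-0.005,-0.075,0],[-0.005,-0.075,0],[-0.005,-0.075,0]], "twist": [[0,0,-0.117],[0,0,-0.117],[0,0,-0.117],[0,0,-0.117],[0,0,-0.117],[0,0,-0.117],[0,0,-0.117]]}}

```text
time: 4.6
eef_pos: [502.6, 141.5, 116.2]
ee_rot: [3.142, 0.0, -2.675]
force: [0.3, 0.2, -1.3]
width: 37.7
```

Call:
{"method": "move_arm", "body": {"fingers": [-1,-1,-1,-1,-1,-1,-1,-1], "delta_pos": [[-0.005,-0.075,0],[-0.005,-0.075,0],[-0.005,-0.075,0],[-0.005,-0.075,0],[-0.005,-0.075,0],[-0.005,-0.075,0],[-0.005,-0.075,0],[0,0,0]], "twist": [[0,0,-0.117],[0,0,-0.117],[0,0,-0.117],[0,0,-0.117],[0,0,-0.117],[0,0,-0.117],[0,0,-0.117],[0,0,0]]}}

```text
time: 5.27
eef_pos: [485.0, -124.4, 116.3]
ee_rot: [-3.14, 0.0, -3.09]
force: [0.4, -0.0, -1.4]
width: 37.5
```

Call:
{"method": "move_arm", "body": {"fingers": [-1,-1,-1,-1,-1], "delta_pos": [[0.002,0.002,-0.04],[0,0,-0.04],[0,0,-0.03],[0,0,-0.02],[0,0,0]], "twist": [[0,0,0],[0,0,0],[0,0,0],[0,0,0],[0,0,0]]}}

```text
time: 5.68
eef_pos: [485.9, -118.0, 49.0]
ee_rot: [3.141, -0.003, -3.082]
force: [-0.0, 0.1, -1.6]
width: 37.8
```

```bash
python3 look.py p1
```

```text
5.7833 [ 487.  -118.4   51.3] [ 3.142  0.    -3.082] [-0.29 -0.16  2.01  0.    1.29 -1.92] 37.74629784226084
```

View pics/side_p1.png

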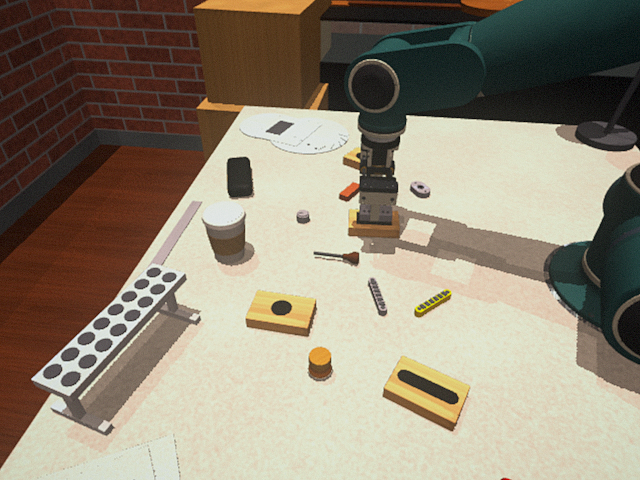

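Call:
{"method": "move_arm", "body": {"fingers": [-1,-1,-1,-1], "delta_pos": [[0,-0.006,-0.009],[0,0,-0.009],[0,0,0],[0,0,0]], "twist": [[0,0,0],[0,0,0],[0,0,0],[0,0,0]]}}

```text
time: 6.12
eef_pos: [486.7, -121.5, 41.7]
ee_rot: [3.142, -0.0, -3.083]
force: [0.4, -0.3, -1.1]
width: 37.8
```

Call:
{"method": "move_arm", "body": {"fingers": [-1,-1,-1], "delta_pos": [[0,0,-0.002],[0,0,0],[0,0,0]], "twist": [[0,0,0],[0,0,0],[0,0,0]]}}

```text
time: 6.37
eef_pos: [486.8, -121.5, 40.8]
ee_rot: [-3.142, 0.0, -3.082]
force: [-0.1, -0.1, -1.2]
width: 37.8
```

Call:
{"method": "move_arm", "body": {"fingers": [-1,-1,-1], "delta_pos": [[0,0,-0.0016],[0,0,0],[0,0,0]], "twist": [[0,0,0],[0,0,0],[0,0,0]]}}

```text
time: 6.62
eef_pos: [486.9, -121.5, 40.7]
ee_rot: [-3.142, 0.0, -3.082]
force: [-5.6, 1.3, 9.2]
width: 37.9
```

Call:
{"method": "move_arm", "body": {"fingers": [0.3,0.3,0.3,0.3,0.3,0.3], "delta_pos": [[0,0,0],[0,0,0],[0,0,0],[0,0,0],[0,0,0],[0,0,0]], "twist": [[0,0,0],[0,0,0],[0,0,0],[0,0,0],[0,0,0],[0,0,0]]}}

```text
time: 7.12
eef_pos: [486.8, -121.5, 39.8]
ee_rot: [-3.142, -0.0, -3.082]
force: [0.8, 0.2, -0.1]
width: 60.6
```

Call:
{"method": "move_arm", "body": {"fingers": [0.3,0.3,0.3,0.3,0.3], "delta_pos": [[0,0,0.02],[0,0,0.04],[0,0,0.04],[0,0,0.05],[0,0,0]], "twist": [[0,0,0],[0,0,0],[0,0,0],[0,0,0],[0,0,0]]}}

```text
time: 7.53
eef_pos: [488.4, -122.0, 120.4]
ee_rot: [-3.139, 0.006, -3.082]
force: [-0.5, -1.4, 1.6]
width: 60.6
```

Call:
{"method": "move_arm", "body": {"fingers": [0.3,0.3,0.3,0.3,0.3,0.3,0.3,0.3,0.3,0.3], "delta_pos": [[-0.0034,0.04,0],[-0.0034,0.04,0],[-0.0034,0.04,0],[-0.0034,0.04,0],[-0.0034,0.04,0],[-0.0034,0.04,0],[-0.0034,0.04,0],[-0.0034,0.04,0],[-0.0034,0.04,0],[-0.0034,0.04,0]], "twist": [[0,0,-0.235],[0,0,-0.235],[0,0,-0.235],[0,0,-0.235],[0,0,-0.235],[0,0,-0.235],[0,0,-0.235],[0,0,-0.235],[0,0,-0.235],[0,0,-0.235]]}}

```text
time: 8.37
eef_pos: [469.6, 79.5, 115.2]
ee_rot: [3.141, 0.0, 2.02]
force: [1.0, 0.2, 0.0]
width: 60.3
```

Call:
{"method": "move_arm", "body": {"fingers": [0.3,0.3,0.3], "delta_pos": [[-0.0034,0.034,0],[0,0,0],[0,0,0]], "twist": [[0,0,-0.235],[0,0,0],[0,0,0]]}}

```text
time: 8.62
eef_pos: [468.0, 95.9, 115.1]
ee_rot: [3.141, 0.0, 1.912]
force: [0.0, -0.1, 0.4]
width: 60.7
```

```bash
python3 look.py b0
python3 - <<'E'
import numpy as np
from fit import *
import cv2
from rig import env
R={c:np.load(f"{c}_b0.npy",allow_pickle=True).item() for c in("top","side")}
q=[487.1,-121.4,.06]
for c,(x,y) in dict(top=(367,278),side=(376,215)).items():
    v=cv2.resize(R[c]["pixels"][:,:,::-1],None,fx=5,fy=5,interpolation=cv2.INTER_CUBIC)
    for mm,z in((M["block"],0),(P["block_pickup"],0),(M["pickup_cover"],25)):
        cv2.polylines(v,[np.round((hull(R[c],mm,q,z)+.5)*5).astype(int)],True,(0,0,255))
    cv2.imwrite(f"pics/chk1_{c}.png",v[(y-50)*5:(y+50)*5,(x-60)*5:(x+60)*5])
E
```

```text
8.7167 [468.1  95.  114.9] [-3.142  0.     1.912] [ 0.15 -0.27  2.   -0.    1.42 -0.19] 60.3749539987388
```

View pics/chk1_top.png

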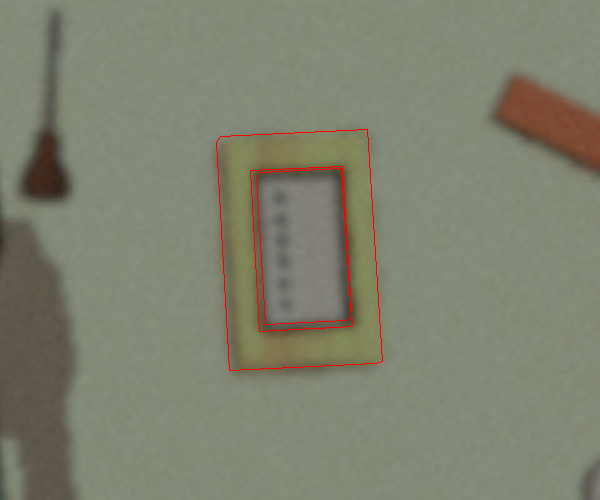

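View pics/chk1_side.png

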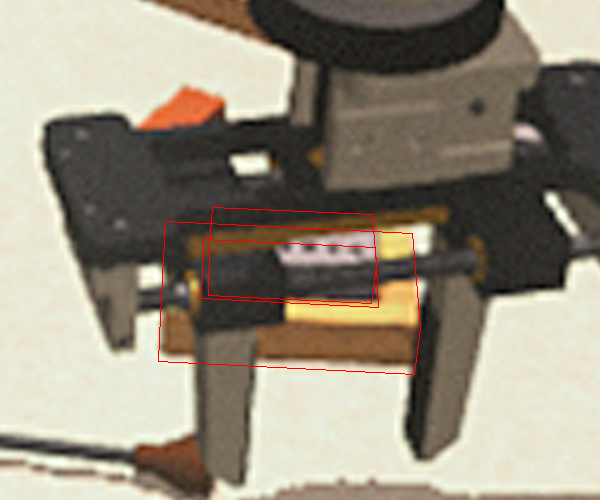

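The top view (pad at about 367,278) shows the cover centred on its pad to a millimetre or two. Next comes the bridge.

Call:
{"method": "move_arm", "body": {"fingers": [0.3,0.3,0.3,0.3,0.3,0.3,0.3], "delta_pos": [[0,0.001,-0.05],[0,0,-0.05],[0,0,-0.05],[0,0,-0.03],[0,0,-0.015],[0,0,-0.006],[0,0,0]], "twist": [[0,0,0],[0,0,0],[0,0,0],[0,0,0],[0,0,0],[0,0,0],[0,0,0]]}}

```text
time: 9.3
eef_pos: [468.2, 95.5, 14.4]
ee_rot: [-3.141, -0.0, 1.909]
force: [0.1, 1.1, -0.2]
width: 60.8
```

Call:
{"method": "move_arm", "body": {"fingers": [-1,-1,-1,-1,-1,-1,-1,-1,-1,-1], "delta_pos": [[0,0,0],[0,0,0],[0,0,0],[0,0,0],[0,0,0],[0,0,0],[0,0,0],[0,0,0],[0,0,0],[0,0,0]], "twist": [[0,0,0],[0,0,0],[0,0,0],[0,0,0],[0,0,0],[0,0,0],[0,0,0],[0,0,0],[0,0,0],[0,0,0]]}}

```text
time: 10.13
eef_pos: [468.0, 96.0, 14.4]
ee_rot: [-3.141, -0.0, 1.908]
force: [-2.0, -1.3, 2.6]
width: 13.7
```

Call:
{"method": "move_arm", "body": {"fingers": [-1,-1,-1], "delta_pos": [[0,0,0],[0,0,0],[0,0,0]], "twist": [[0,0,0],[0,0,0],[0,0,0]]}}

```text
time: 10.38
eef_pos: [468.0, 96.0, 14.4]
ee_rot: [-3.141, -0.0, 1.908]
force: [-3.0, -0.6, 3.6]
width: 14.1
```

Call:
{"method": "move_arm", "body": {"fingers": [-1,-1,-1,-1,-1], "delta_pos": [[0,0,0.02],[0,0,0.04],[0,0,0.05],[0,0,0.05],[0,0,0.03]], "twist": [[0,0,0],[0,0,0],[0,0,0],[0,0,0],[0,0,0]]}}

```text
time: 10.8
eef_pos: [468.7, 96.1, 112.6]
ee_rot: [3.139, 0.0, 1.908]
force: [0.1, -0.9, -0.4]
width: 13.9
```

Call:
{"method": "move_arm", "body": {"fingers": [-1,-1,-1,-1,-1,-1,-1,-1,-1,-1], "delta_pos": [[-0.0162,0.0389,0],[-0.0162,0.0389,0],[-0.0162,0.0389,0],[-0.0162,0.0389,0],[-0.0162,0.0389,0],[-0.0162,0.0389,0],[-0.0162,0.0389,0],[-0.0162,0.0389,0],[-0.0162,0.0389,0],[-0.0162,0.0389,0]], "twist": [[0,0,0.168],[0,0,0.168],[0,0,0.168],[0,0,0.168],[0,0,0.168],[0,0,0.168],[0,0,0.168],[0,0,0.168],[0,0,0.168],[0,0,0.168]]}}

```text
time: 11.63
eef_pos: [386.6, 291.4, 110.0]
ee_rot: [3.141, 0.0, 2.753]
force: [0.6, 0.8, -1.3]
width: 13.8
```

Call:
{"method": "move_arm", "body": {"fingers": [-1,-1,-1,-1], "delta_pos": [[0,0,0],[0,0,0],[0,0,0],[0,0,0]], "twist": [[0,0,0],[0,0,0],[0,0,0],[0,0,0]]}}

```text
time: 11.97
eef_pos: [387.3, 290.0, 109.5]
ee_rot: [3.142, 0.0, 2.747]
force: [0.2, 0.7, -1.1]
width: 13.8
```

```bash
python3 look.py b1
```

```text
12.0667 [387.4 289.9 109.5] [3.142 0.    2.747] [ 0.59 -0.25  1.99 -0.    1.41 -0.59] 13.853910908682082
```

View pics/side_b1.png

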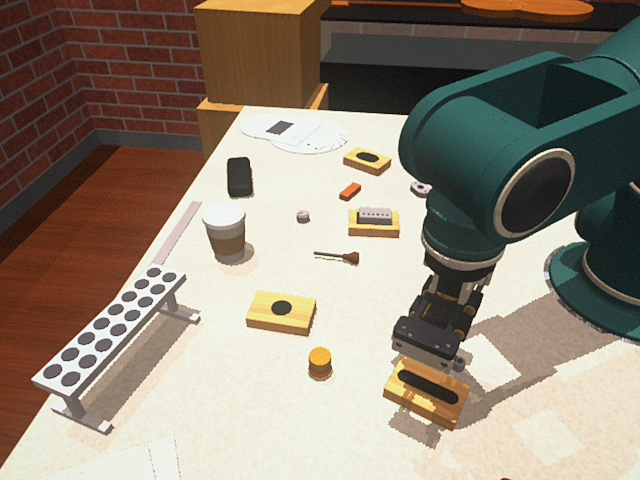

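Call:
{"method": "move_arm", "body": {"fingers": [-1,-1,-1,-1,-1,-1,-1], "delta_pos": [[-0.001,0.001,-0.05],[0,0,-0.04],[0,0,-0.03],[0,0,-0.012],[0,0,-0.006],[0,0,0],[0,0,0]], "twist": [[0,0,0],[0,0,0],[0,0,0],[0,0,0],[0,0,0],[0,0,0],[0,0,0]]}}

```text
time: 12.65
eef_pos: [387.0, 291.1, 41.3]
ee_rot: [3.141, 0.001, 2.748]
force: [-0.2, 0.2, -0.2]
width: 13.7
```

Call:
{"method": "move_arm", "body": {"fingers": [-1,-1,-1], "delta_pos": [[0,0,-0.002],[0,0,0],[0,0,0]], "twist": [[0,0,0],[0,0,0],[0,0,0]]}}

```text
time: 12.9
eef_pos: [386.7, 291.1, 39.8]
ee_rot: [3.141, 0.0, 2.748]
force: [-0.2, -0.0, -1.6]
width: 13.6
```

Call:
{"method": "move_arm", "body": {"fingers": [-1,-1,-1], "delta_pos": [[0,0,-0.0014],[0,0,0],[0,0,0]], "twist": [[0,0,0],[0,0,0],[0,0,0]]}}

```text
time: 13.15
eef_pos: [386.8, 291.2, 39.4]
ee_rot: [3.141, 0.0, 2.748]
force: [-2.5, -1.2, 5.5]
width: 13.9
```

Call:
{"method": "move_arm", "body": {"fingers": [0,0,0,0,0,0], "delta_pos": [[0,0,0],[0,0,0],[0,0,0],[0,0,0],[0,0,0],[0,0,0]], "twist": [[0,0,0],[0,0,0],[0,0,0],[0,0,0],[0,0,0],[0,0,0]]}}

```text
time: 13.65
eef_pos: [386.6, 291.0, 38.6]
ee_rot: [-3.142, -0.0, 2.748]
force: [0.3, -0.4, 0.2]
width: 45.6
```

Call:
{"method": "move_arm", "body": {"fingers": [0,0,0,0,0], "delta_pos": [[0,0,0.02],[0,0,0.04],[0,0,0.05],[0,0,0.06],[0,0,0.02]], "twist": [[0,0,0],[0,0,0],[0,0,0],[0,0,0],[0,0,0]]}}

```text
time: 14.07
eef_pos: [387.5, 291.6, 138.5]
ee_rot: [3.138, 0.003, 2.748]
force: [0.4, -0.1, 0.8]
width: 46.2
```

Call:
{"method": "move_arm", "body": {"fingers": [0,0,0,0,0,0,0,0], "delta_pos": [[0.0325,-0.0524,0],[0.0325,-0.0524,0],[0.0325,-0.0524,0],[0.0325,-0.0524,0],[0.0325,-0.0524,0],[0.0325,-0.0524,0],[0.0325,-0.0524,0],[0.0325,-0.0524,0]], "twist": [[0,0,-0.23],[0,0,-0.23],[0,0,-0.23],[0,0,-0.23],[0,0,-0.23],[0,0,-0.23],[0,0,-0.23],[0,0,-0.23]]}}

```text
time: 14.73
eef_pos: [517.1, 79.9, 134.1]
ee_rot: [3.141, 0.0, 1.823]
force: [-0.1, 0.2, -0.5]
width: 46.6
```

Call:
{"method": "move_arm", "body": {"fingers": [0,0,0,0,0,0,0,0,0,0], "delta_pos": [[0.0325,-0.0524,0],[0.0325,-0.0524,0],[0.0325,-0.0524,0],[0.0325,-0.0524,0],[0.0325,-0.0524,0],[0.0325,-0.0524,0],[0.0325,-0.0524,0],[0.0325,-0.0524,0],[0,0,0],[0,0,0]], "twist": [[0,0,-0.23],[0,0,-0.23],[0,0,-0.23],[0,0,-0.23],[0,0,-0.23],[0,0,-0.23],[0,0,-0.23],[0,0,-0.23],[0,0,0],[0,0,0]]}}

```text
time: 15.57
eef_pos: [646.8, -129.3, 133.3]
ee_rot: [-3.141, 0.0, 0.907]
force: [-0.5, 0.5, -0.4]
width: 46.1
```

```bash
python3 look.py k0
python3 - <<'E'
import numpy as np
from fit import *
import cv2
from rig import env
R={c:np.load(f"{c}_k0.npy",allow_pickle=True).item() for c in("top","side")}
q=[386.9,290.5,2.75]
o=[]
for c,(x,y) in dict(top=(192,317),side=(426,390)).items():
    v=cv2.resize(R[c]["pixels"][:,:,::-1],None,fx=5,fy=5,interpolation=cv2.INTER_CUBIC)
    for mm,z in((M["block"],0),(P["block_bridge"],0),(M["bridge"],25)):
        cv2.polylines(v,[np.round((hull(R[c],mm,q,z)+.5)*5).astype(int)],True,(0,0,255))
    o.append(v[(y-50)*5:(y+50)*5,(x-50)*5:(x+50)*5])
cv2.imwrite("pics/chk2.png",cv2.resize(np.hstack(o),None,fx=.8,fy=.8))
E
```

```text
15.6667 [ 646.2 -127.7  133.6] [-3.141  0.     0.91 ] [-0.23  0.12  1.59  0.    1.43  0.43] 46.46593870876873
```

View pics/chk2.png

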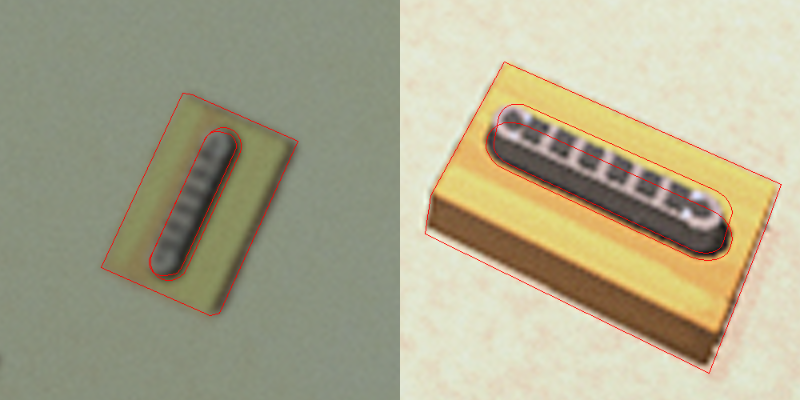

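View pics/side_k0.png

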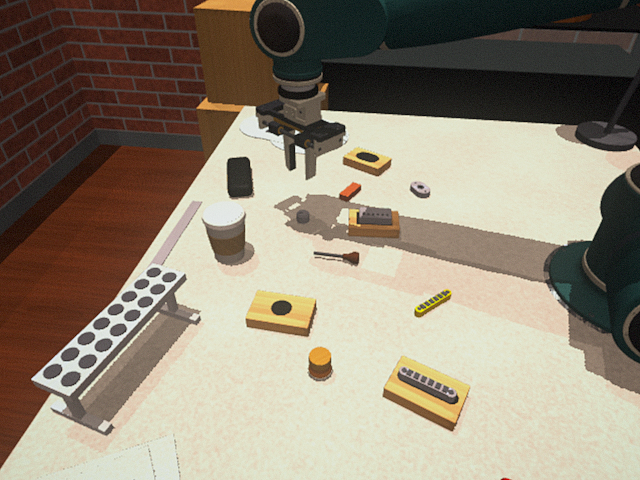

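The bridge lies along its strip in both views, 2–3 mm off centre at most. Next comes the knob, with the gripper now above it.

Call:
{"method": "move_arm", "body": {"fingers": [0,0,0,0,0,0,0,0], "delta_pos": [[0,0,-0.05],[0,0,-0.05],[0,0,-0.05],[0,0,-0.04],[0,0,-0.025],[0,0,-0.015],[0,0,-0.007],[0,0,0]], "twist": [[0,0,0],[0,0,0],[0,0,0],[0,0,0],[0,0,0],[0,0,0],[0,0,0],[0,0,0]]}}

```text
time: 16.33
eef_pos: [646.6, -127.9, 15.4]
ee_rot: [3.141, -0.0, 0.909]
force: [-0.2, 0.5, 0.4]
width: 46.3
```

Call:
{"method": "move_arm", "body": {"fingers": [-1,-1,-1,-1,-1,-1,-1], "delta_pos": [[0,0,0],[0,0,0],[0,0,0],[0,0,0],[0,0,0],[0,0,0],[0,0,0]], "twist": [[0,0,0],[0,0,0],[0,0,0],[0,0,0],[0,0,0],[0,0,0],[0,0,0]]}}

```text
time: 16.92
eef_pos: [647.0, -128.3, 16.2]
ee_rot: [3.14, -0.001, 0.908]
force: [-1.1, 0.5, 6.1]
width: 28.8
```

Call:
{"method": "move_arm", "body": {"fingers": [-1,-1,-1], "delta_pos": [[0,0,0],[0,0,0],[0,0,0]], "twist": [[0,0,0],[0,0,0],[0,0,0]]}}

```text
time: 17.17
eef_pos: [647.0, -128.3, 16.1]
ee_rot: [3.141, -0.001, 0.908]
force: [-1.2, 1.0, 6.8]
width: 29.2
```

```bash
python3 look.py k1
python3 - <<'E'
import cv2
a=cv2.imread("pics/side_k1.png"); cv2.imwrite("pics/k1c.png",cv2.resize(a[140:260,240:400],None,fx=5,fy=5,interpolation=cv2.INTER_CUBIC))
E
```

```text
17.2667 [ 647.  -128.3   16.1] [ 3.14e+00 -1.00e-03  9.08e-01] [-0.23  0.22  1.69  0.    1.24  0.43] 28.884643769398956
```

View pics/k1c.png

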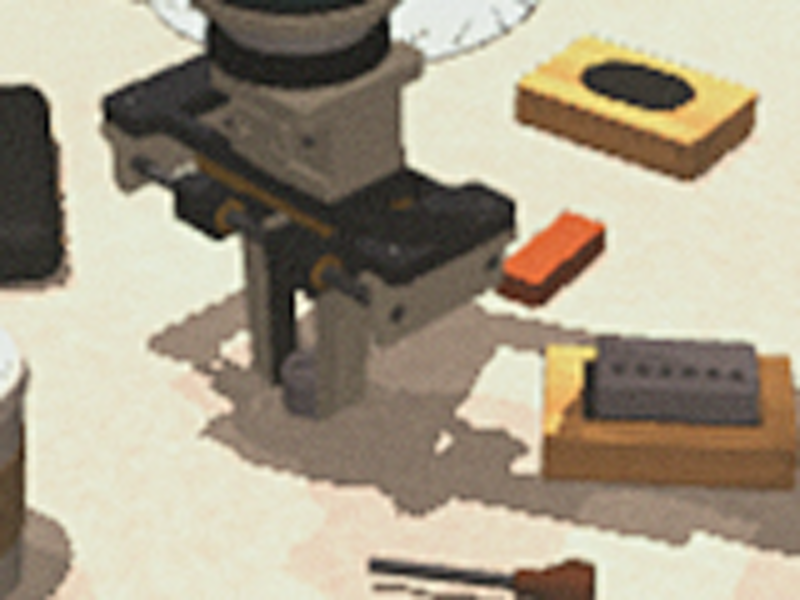

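Call:
{"method": "move_arm", "body": {"fingers": [-1,-1,-1,-1], "delta_pos": [[0,0,0.006],[0,0,0.012],[0,0,0.012],[0,0,0]], "twist": [[0,0,0],[0,0,0],[0,0,0],[0,0,0]], "newtons": 30}}

```text
time: 17.6
eef_pos: [647.2, -128.4, 31.9]
ee_rot: [3.14, -0.001, 0.908]
force: [-0.2, 0.5, -0.6]
width: 29.4
```

```bash
python3 look.py k2
python3 - <<'E'
import cv2
a=cv2.imread("pics/side_k2.png"); cv2.imwrite("pics/k2c.png",cv2.resize(a[180:240,260:340],None,fx=10,fy=10,interpolation=cv2.INTER_CUBIC))
E
```

```text
17.7 [ 646.8 -128.3   30.6] [ 3.141 -0.     0.908] [-0.23  0.2   1.68 -0.    1.26  0.43] 28.96805873937165
```

View pics/k2c.png

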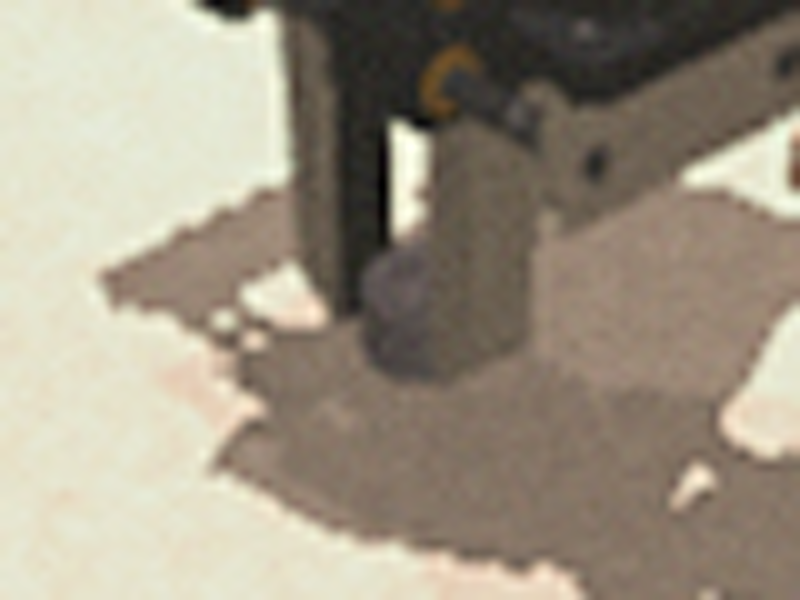

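Call:
{"method": "move_arm", "body": {"fingers": [-1,-1,-1,-1,-1], "delta_pos": [[0,0,0.03],[0,0,0.06],[0,0,0.07],[0,0,0.07],[0,0,0.03]], "twist": [[0,0,0],[0,0,0],[0,0,0],[0,0,0],[0,0,0]]}}

```text
time: 18.12
eef_pos: [647.6, -128.4, 166.3]
ee_rot: [3.137, -0.002, 0.908]
force: [1.0, -0.7, 0.6]
width: 29.3
```

Call:
{"method": "move_arm", "body": {"fingers": [-1,-1,-1,-1,-1,-1,-1,-1,-1,-1], "delta_pos": [[-0.003,0.06,0],[-0.003,0.06,0],[-0.003,0.06,0],[-0.003,0.06,0],[-0.003,0.06,0],[-0.003,0.06,0],[-0.003,0.06,0],[-0.003,0.06,0],[-0.003,0.06,0],[-0.003,0.05,0]], "twist": [[0,0,0],[0,0,0],[0,0,0],[0,0,0],[0,0,0],[0,0,0],[0,0,0],[0,0,0],[0,0,0],[0,0,0]]}}

```text
time: 18.95
eef_pos: [631.1, 168.7, 160.2]
ee_rot: [-3.141, 0.0, 0.909]
force: [-0.2, 0.3, 0.1]
width: 29.4
```

Call:
{"method": "move_arm", "body": {"fingers": [-1,-1,-1], "delta_pos": [[0,0,0],[0,0,0],[0,0,0]], "twist": [[0,0,0],[0,0,0],[0,0,0]]}}

```text
time: 19.2
eef_pos: [631.5, 166.5, 160.1]
ee_rot: [-3.142, 0.0, 0.909]
force: [0.2, 0.3, -1.2]
width: 29.6
```

```bash
python3 look.py k3
python3 - <<'E'
import cv2
a=cv2.imread("pics/side_k3.png"); cv2.imwrite("pics/k3c.png",cv2.resize(a[180:330,180:380],None,fx=4,fy=4,interpolation=cv2.INTER_CUBIC))
E
```

```text
19.3 [631.6 165.9 160.2] [3.142 0.    0.907] [ 0.22  0.1   1.58 -0.    1.47  0.88] 29.53983899636325
```

View pics/k3c.png

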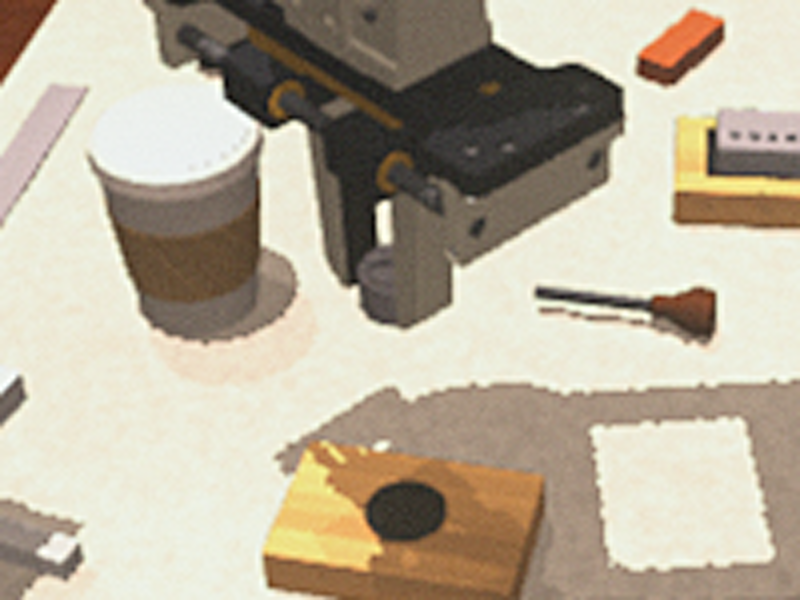

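Run:
```python
import pickle,numpy as np
from fit import unproj
r=pickle.load(open("top0.pkl","rb")); print(unproj(r,(313,151),108)); r=pickle.load(open("side0.pkl","rb")); print(unproj(r,(224,214),106))
```

```text
[767.78942209  10.19803463 108.        ]
[770.54665104  15.56477292 106.        ]
```

Call:
{"method": "move_arm", "body": {"fingers": [-1,-1,-1,-1,-1,-1,-1,-1], "delta_pos": [[0,0.001,-0.05],[0,0,-0.05],[0,0,-0.05],[0,0,-0.04],[0,0,-0.025],[0,0,-0.015],[0,0,-0.005],[0,0,0]], "twist": [[0,0,0],[0,0,0],[0,0,0],[0,0,0],[0,0,0],[0,0,0],[0,0,0],[0,0,0]]}}

```text
time: 19.97
eef_pos: [631.8, 167.0, 43.0]
ee_rot: [3.141, -0.0, 0.908]
force: [-0.3, -0.1, -1.1]
width: 29.1
```

Call:
{"method": "move_arm", "body": {"fingers": [-1,-1,-1], "delta_pos": [[0,0,-0.002],[0,0,0],[0,0,0]], "twist": [[0,0,0],[0,0,0],[0,0,0]]}}

```text
time: 20.22
eef_pos: [632.0, 167.4, 42.6]
ee_rot: [3.141, -0.001, 0.908]
force: [0.8, 0.4, -0.2]
width: 29.0
```

Call:
{"method": "move_arm", "body": {"fingers": [-1,-1,-1], "delta_pos": [[0,0,-0.002],[0,0,0],[0,0,0]], "twist": [[0,0,0],[0,0,0],[0,0,0]]}}

```text
time: 20.47
eef_pos: [631.8, 167.4, 41.2]
ee_rot: [3.141, -0.001, 0.908]
force: [-0.2, 0.3, 2.2]
width: 28.7
```

Call:
{"method": "move_arm", "body": {"fingers": [-1,-1,-1], "delta_pos": [[0,0,0],[0,0,0],[0,0,0]], "twist": [[0,0,0],[0,0,0],[0,0,0]]}}

```text
time: 20.72
eef_pos: [631.9, 167.4, 41.1]
ee_rot: [3.141, -0.001, 0.908]
force: [-0.3, -0.7, 5.6]
width: 29.1
```

Call:
{"method": "move_arm", "body": {"fingers": [0.1,0.1,0.1,0.1,0.1,0.1], "delta_pos": [[0,0,0],[0,0,0],[0,0,0],[0,0,0],[0,0,0],[0,0,0]], "twist": [[0,0,0],[0,0,0],[0,0,0],[0,0,0],[0,0,0],[0,0,0]]}}

```text
time: 21.22
eef_pos: [631.5, 167.3, 40.5]
ee_rot: [-3.141, 0.0, 0.908]
force: [-0.4, 0.2, -0.4]
width: 51.2
```

Call:
{"method": "move_arm", "body": {"fingers": [0.1,0.1,0.1,0.1,0.1], "delta_pos": [[0,0,0.02],[0,0,0.04],[0,0,0.06],[0,0,0.06],[0,0,0.02]], "twist": [[0,0,0],[0,0,0],[0,0,0],[0,0,0],[0,0,0]]}}

```text
time: 21.63
eef_pos: [632.8, 167.6, 146.4]
ee_rot: [3.138, -0.004, 0.908]
force: [0.4, -0.3, 1.2]
width: 51.1
```

Call:
{"method": "move_arm", "body": {"fingers": [0.3,0.3,0.3,0.3,0.3,0.3,0.3], "delta_pos": [[-0.0358,-0.0646,0],[-0.0358,-0.0646,0],[-0.0358,-0.0646,0],[-0.0358,-0.0646,0],[-0.0358,-0.0646,0],[-0.0358,-0.0646,0],[-0.0358,-0.0646,0]], "twist": [[0,0,0.175],[0,0,0.175],[0,0,0.175],[0,0,0.175],[0,0,0.175],[0,0,0.175],[0,0,0.175]]}}

```text
time: 22.22
eef_pos: [505.1, -60.0, 141.2]
ee_rot: [3.141, 0.0, 1.525]
force: [0.7, -0.9, 0.1]
width: 60.3
```

Call:
{"method": "move_arm", "body": {"fingers": [0.3,0.3,0.3,0.3,0.3,0.3,0.3,0.3,0.3], "delta_pos": [[-0.0358,-0.0646,0],[-0.0358,-0.0646,0],[-0.0358,-0.0646,0],[-0.0358,-0.0646,0],[-0.0358,-0.0646,0],[-0.0358,-0.0646,0],[-0.0358,-0.0646,0],[0,0,0],[0,0,0]], "twist": [[0,0,0.175],[0,0,0.175],[0,0,0.175],[0,0,0.175],[0,0,0.175],[0,0,0.175],[0,0,0.175],[0,0,0],[0,0,0]]}}

```text
time: 22.97
eef_pos: [380.1, -286.2, 141.0]
ee_rot: [3.141, 0.0, 2.13]
force: [0.9, 0.1, 0.6]
width: 60.4
```

```bash
python3 look.py j0
python3 - <<'E'
import numpy as np
from fit import *
import cv2
from rig import env
R={c:np.load(f"{c}_j0.npy",allow_pickle=True).item() for c in("top","side")}
q=[631.9,166.7,-.06]
o=[]
for c,(x,y) in dict(top=(248,215),side=(281,310)).items():
    v=cv2.resize(R[c]["pixels"][:,:,::-1],None,fx=5,fy=5,interpolation=cv2.INTER_CUBIC)
    for mm,z in((M["block"],0),(P["block_knob"],0),(M["knob"],25)):
        cv2.polylines(v,[np.round((hull(R[c],mm,q,z)+.5)*5).astype(int)],True,(0,0,255))
    o.append(v[(y-50)*5:(y+50)*5,(x-50)*5:(x+50)*5])
cv2.imwrite("pics/chk3.png",cv2.resize(np.hstack(o),None,fx=.8,fy=.8))
E
```

```text
23.0667 [ 381.2 -284.6  140.9] [3.141 0.    2.132] [-0.7  -0.29  1.97  0.    1.47 -1.26] 60.56516098807448
```

View pics/chk3.png

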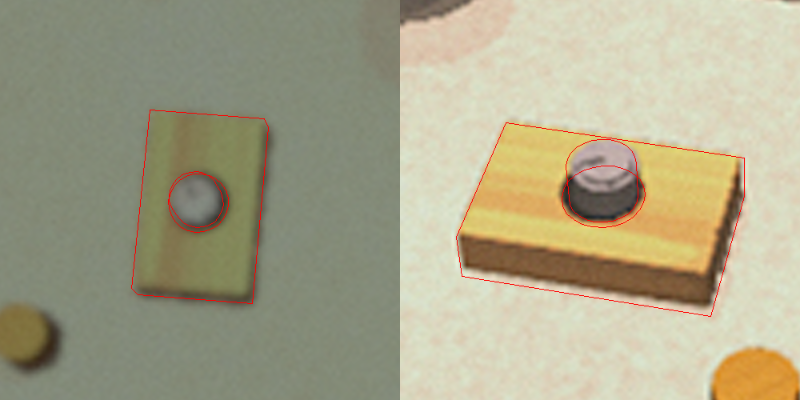

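View pics/side_j0.png

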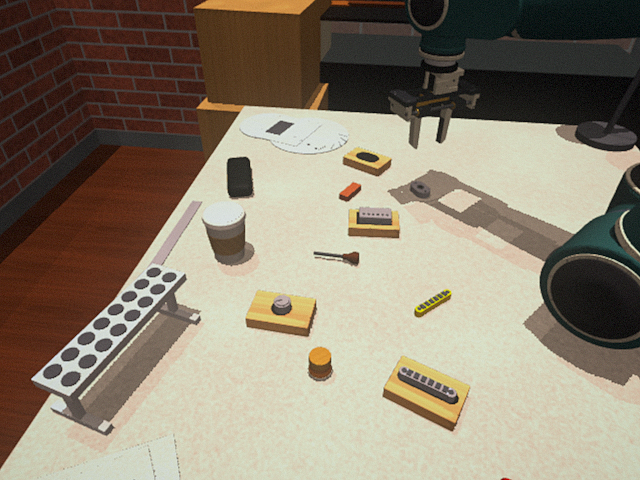

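The knob is centred on its pad to about 1 mm and upright. Next comes the jack plate.

Call:
{"method": "move_arm", "body": {"fingers": [0.3,0.3,0.3,0.3,0.3,0.3,0.3,0.3], "delta_pos": [[0,0,-0.06],[0,0,-0.06],[0,0,-0.05],[0,0,-0.04],[0,0,-0.025],[0,0,-0.013],[0,0,-0.005],[0,0,0]], "twist": [[0,0,0],[0,0,0],[0,0,0],[0,0,0],[0,0,0],[0,0,0],[0,0,0],[0,0,0]]}}

```text
time: 23.73
eef_pos: [381.4, -284.7, 14.6]
ee_rot: [3.141, 0.0, 2.134]
force: [-0.2, 0.8, -0.3]
width: 60.5
```

Call:
{"method": "move_arm", "body": {"fingers": [-1,-1,-1,-1,-1,-1,-1,-1,-1], "delta_pos": [[0,0,0],[0,0,0],[0,0,0],[0,0,0],[0,0,0],[0,0,0],[0,0,0],[0,0,0],[0,0,0]], "twist": [[0,0,0],[0,0,0],[0,0,0],[0,0,0],[0,0,0],[0,0,0],[0,0,0],[0,0,0],[0,0,0]]}}

```text
time: 24.48
eef_pos: [381.1, -285.2, 14.7]
ee_rot: [3.141, 0.001, 2.133]
force: [-0.6, 0.2, 6.6]
width: 35.7
```

Call:
{"method": "move_arm", "body": {"fingers": [-1,-1,-1,-1,-1,-1], "delta_pos": [[0,0,0],[0,0,0.02],[0,0,0.04],[0,0,0.05],[0,0,0.05],[0,0,0.03]], "twist": [[0,0,0],[0,0,0],[0,0,0],[0,0,0],[0,0,0],[0,0,0]]}}

```text
time: 24.98
eef_pos: [381.3, -285.2, 112.3]
ee_rot: [3.141, 0.002, 2.133]
force: [0.5, 0.0, -0.6]
width: 35.7
```

Call:
{"method": "move_arm", "body": {"fingers": [-1,-1,-1,-1,-1,-1,-1,-1,-1,-1], "delta_pos": [[0.034,-0.028,0],[0.034,-0.028,0],[0.034,-0.028,0],[0.034,-0.028,0],[0.034,-0.028,0],[0.034,-0.028,0],[0.034,-0.028,0],[0.034,-0.028,0],[0,0,0],[0,0,0]], "twist": [[0,0,0.129],[0,0,0.129],[0,0,0.129],[0,0,0.129],[0,0,0.129],[0,0,0.129],[0,0,0.129],[0,0,0.129],[0,0,0],[0,0,0]]}}

```text
time: 25.82
eef_pos: [517.1, -397.0, 109.0]
ee_rot: [3.141, -0.001, 2.649]
force: [-0.4, 0.6, -1.2]
width: 35.8
```

Call:
{"method": "move_arm", "body": {"fingers": [-1,-1], "delta_pos": [[0,0,0],[0,0,0]], "twist": [[0,0,0],[0,0,0]]}}

```text
time: 25.98
eef_pos: [516.4, -396.4, 109.5]
ee_rot: [3.142, -0.0, 2.648]
force: [-0.2, 0.1, -1.7]
width: 35.7
```

Call:
{"method": "move_arm", "body": {"fingers": [-1,-1,-1,-1,-1,-1,-1], "delta_pos": [[0.001,-0.003,-0.05],[0,0,-0.04],[0,0,-0.03],[0,0,-0.012],[0,0,-0.005],[0,0,0],[0,0,0]], "twist": [[0,0,0],[0,0,0],[0,0,0],[0,0,0],[0,0,0],[0,0,0],[0,0,0]]}}

```text
time: 26.57
eef_pos: [517.8, -398.7, 41.8]
ee_rot: [-3.141, 0.001, 2.649]
force: [0.5, -0.2, -0.6]
width: 35.8
```

Call:
{"method": "move_arm", "body": {"fingers": [-1,-1,-1], "delta_pos": [[0,0,-0.002],[0,0,0],[0,0,0]], "twist": [[0,0,0],[0,0,0],[0,0,0]]}}

```text
time: 26.82
eef_pos: [517.7, -398.5, 40.2]
ee_rot: [-3.141, 0.001, 2.649]
force: [-0.5, -0.6, -1.2]
width: 35.6
```

Call:
{"method": "move_arm", "body": {"fingers": [-1,-1,-1], "delta_pos": [[0,0,-0.002],[0,0,0],[0,0,0]], "twist": [[0,0,0],[0,0,0],[0,0,0]]}}

```text
time: 27.07
eef_pos: [517.7, -398.6, 39.7]
ee_rot: [-3.141, 0.001, 2.649]
force: [-2.7, 2.3, 7.1]
width: 35.6
```

Call:
{"method": "move_arm", "body": {"fingers": [0.2,0.2,0.2,0.2,0.2,0.2], "delta_pos": [[0,0,0],[0,0,0],[0,0,0],[0,0,0],[0,0,0],[0,0,0]], "twist": [[0,0,0],[0,0,0],[0,0,0],[0,0,0],[0,0,0],[0,0,0]]}}

```text
time: 27.57
eef_pos: [517.5, -398.4, 38.5]
ee_rot: [3.142, -0.0, 2.649]
force: [-0.8, -0.4, 0.9]
width: 55.6
```

Call:
{"method": "move_arm", "body": {"fingers": [0.2,0.2,0.2,0.2,0.2,0.2,0.2,0.2,0.2,0.2], "delta_pos": [[0,0,0.02],[0,0,0.04],[0,0,0.06],[0,0,0.07],[0,0,0.06],[-0.05,-0.06,0],[-0.05,-0.06,0],[-0.05,-0.06,0],[-0.05,-0.06,0],[-0.05,-0.06,0]], "twist": [[0,0,0],[0,0,0],[0,0,0],[0,0,0],[0,0,0],[0,0,0],[0,0,0],[0,0,0],[0,0,0],[0,0,0]]}}

```text
time: 28.4
eef_pos: [391.1, -549.6, 164.8]
ee_rot: [-3.141, 0.001, 2.65]
force: [0.5, -0.6, 0.2]
width: 55.8
```

```bash
cat > final.py <<'E'
import sys,numpy as np,cv2
from fit import *
from rig import env
t=sys.argv[1]
R={c:np.load(f"{c}_{t}.npy",allow_pickle=True).item() for c in("top","side")}
B=dict(pickup_cover=("block_pickup",[487.1,-121.4,.06]),bridge=("block_bridge",[386.9,290.5,2.75]),jack_cup=("block_jack",[516.9,-397.8,2.65]),knob=("block_knob",[631.9,166.7,-.06]))
o=[]
for n,(b,q) in B.items():
    row=[]
    for c in R:
        x,y=np.round(proj(R[c],np.array([[q[0],q[1],25.]]))[0]).astype(int)
        p=cv2.copyMakeBorder(R[c]["pixels"][:,:,::-1],60,60,60,60,cv2.BORDER_CONSTANT)
        v=cv2.resize(p,None,fx=4,fy=4,interpolation=cv2.INTER_CUBIC)
        for mm in (M["block"],P[b]): cv2.polylines(v,[np.round((hull(R[c],mm,q)+60.5)*4).astype(int)],True,(0,0,255))
        row.append(v[(y+25)*4:(y+95)*4,(x+12)*4:(x+108)*4])
    o.append(np.hstack(row))
im=np.vstack([np.hstack(o[:2]),np.hstack(o[2:])]); cv2.imwrite(f"pics/fin_{t}.png",cv2.resize(im,(800,int(800*im.shape[0]/im.shape[1]))))
obs={}
for c in R:
    env.read_camera(c)
    for n,(b,q) in B.items():
        xy=proj(R[c],np.array([[q[0],q[1],33.]]))[0]
        for r in env.regions_of(n,c):
            if np.hypot(*(np.array(r["centre"])-xy))<10 and 50<r["pixels"].sum()<(1000 if c=="side" else 600): obs.setdefault(n,[]).append((R[c],r["pixels"])); break
for n,(b,q) in B.items():
    if n in obs:
        f,e=fit(obs[n],M[n],z=25,q0=q[:2],yaws=[q[2]]); print(n,len(obs[n]),np.round(f-q,2),round(e,2))
    else: print(n,"none")
E
python3 look.py f; python3 final.py f
```

```text
28.5 [ 389.  -551.8  164.3] [-3.14  -0.     2.645] [-0.99  0.14  1.52 -0.    1.48 -2.07] 55.867249482091374
pickup_cover 2 [-2.69  2.66 -0.03] 0.1
bridge 2 [ 2.83  1.83 -0.02] 0.16
jack_cup 2 [3.36 1.76 0.01] 0.09
knob 2 [-1.35  0.37  0.03] 0.16
```

View pics/fin_f.png

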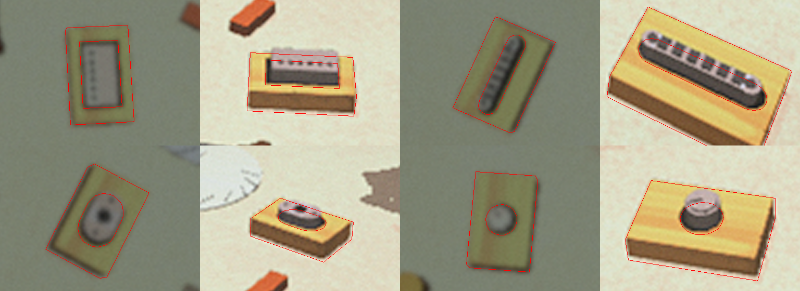

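View pics/side_f.png

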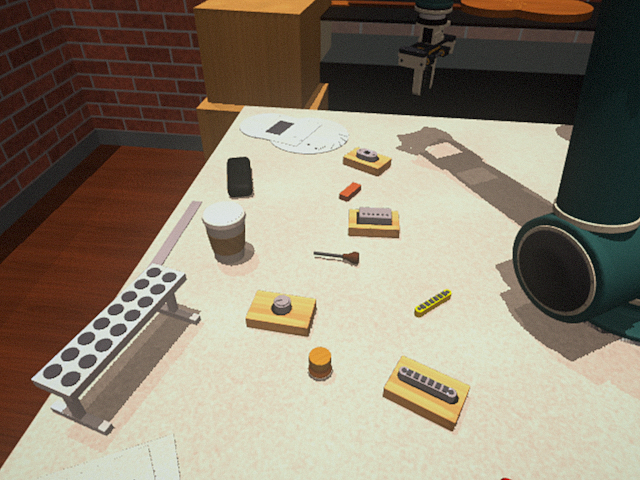

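All four parts sit on their own pads. The fits put them within 4 mm and 0.03 rad, and the cup and graver haven't moved. I'm handing the job in.

Run:
```python
from rig import env
print(env.close_job(), env.get_state()["time"])
```

```text
the job is handed in; nothing more can be done
the job is handed in; nothing more can be done
```

All four steel parts were set down on their own pads, released, and the job was handed in about 29 s into the 109 s allowed. The hand-in gives no verdict.

The last check fitted each part's outline in both cameras and compared it with its pad; the limits are 10 mm and 0.22 rad:

| Part | Offset from pad centre | Turn error |
|---|---|---|
| Pickup cover | about 3.8 mm | 0.03 rad |
| Bridge | about 3.4 mm | 0.02 rad |
| Jack plate | about 3.8 mm | 0.01 rad |
| Knob | about 1.4 mm | not applicable (round) |

- **Disagreement:** by eye, the overlays showed the pickup cover only 1–2 mm off, less than the fit's 3.8 mm. Both are well inside the limit.
- **Knob grip:** the knob read about 29 mm between the fingers instead of 30 mm. I lifted it 15 mm to check the hold before carrying it, and it held.
- **Bystanders:** the cup, the graver and the yellow look-alikes looked unmoved in the last side picture; I did not measure them.

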